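Set the re-order slide for the blue pigment

TASK

The blue pigment in the black-lidded jar is nearly used up, so mark it for ordering: on the wooden re-order board, slide the black grip in the same row as that jar all the way over to its end stop at the red end, and let go of it. Leave the other row's grip at its green end and the blue jar standing where it is.

Things in the scene. Friction and masses are not known exactly. Their poses are not given: they have to be found in the camera images.
- order_board: Wooden re-order board fixed on the table, 240 (x) x 300 (y) x 12 mm; origin at the centre of its underside, z up. Two rows along y, at x = +55 mm (back) and x = -55 mm (front), each with a loose jar at y = -118 mm, then a green field, and a red field at the +y end. A track (top 16 mm above the table) carries one black grip per row, between stop blocks 24 mm high.
- blue_jar_mid (a point): Centre, half-way up, of the black-lidded jar of blue pigment (40 mm across, 36 mm high). It stands loose on the board at the -y end of either the front or the back row, at random. A jar of the same size with a white lid (pink pigment) stands at the other row.
- slide_front (a joint): Front row's grip along its track (m): 0 = at the green end's stop, 0.12 = at the red end's stop. Grip centre in the board's frame: x = -55 mm, y = -35 mm + this value. Grip: upright block 18 (x) x 28 (y) mm, from 22 to 56 mm above the table, on a shoe 30 x 36 mm whose top is at 22 mm. It slides along the board's y with about 2 N of friction and stays where left.
- slide_back (a joint): The same for the back row's grip (same shape and friction): grip centre at x = +55 mm, y = -35 mm + this value, in the board's frame; 0 = at the green end's stop, 0.12 = at the red end's stop.
There are look-alikes about, which are no part of the job. What is shaped like the part that bears blue_jar_mid but orange, purple or yellow is not meant.

How it is judged:
At the end, for the whole second after the job is handed in: The grip in the black-lidded jar's row is within 10 mm of its end stop at the red end (joint above 0.11 m); the other row's grip is still at the green end (joint below 0.045 m); the blue jar stands upright (within 10 degrees) and within 20 mm of where it was (distance of blue_jar_mid from where it was at the start of the episode below 0.02 m and angle between blue_jar_mid's own z axis and vertical below 0.17 rad and ((x of blue_jar_mid in the frame of order_board above 0 m and value of joint slide_back above 0.11 m and value of joint slide_front below 0.045 m) or (x of blue_jar_mid in the frame of order_board below 0 m and value of joint slide_front above 0.11 m and value of joint slide_back below 0.045 m))); the robot touches nothing.
It fails at once if the other row's grip is slid away from its green end (joint above 0.045 m) ((x of blue_jar_mid in the frame of order_board above 0 m and value of joint slide_front above 0.045 m) or (x of blue_jar_mid in the frame of order_board below 0 m and value of joint slide_back above 0.045 m)).
It fails at once if the blue jar is shoved more than 20 mm or tipped by more than 30 degrees (distance of blue_jar_mid from where it was at the start of the episode above 0.02 m or angle between blue_jar_mid's own z axis and vertical above 0.52 rad).
It also fails if it takes over 29 s, if anything falls off the work surface, if the arm or the gripper's body presses on something with over 40 N, if the wrist force passes 120 N, or if a joint passes its speed limit or range.

ROBOT

A 7-joint arm with a two-finger parallel gripper is mounted at the origin on a cart in front of the work surface, level with it; the furniture and walls round the work are solid. World frame = base frame: x ahead of the robot, y to its left, z up, the work surface at z = 0. Lengths are in m, angles in rad, forces in N, time in s.
With the tool pointing down it reaches from about 0.425 to 0.95 m from the base axis. Payload 4.7 kg.
Tool frame: the origin (TCP) lies on the centre line of the jaws, within the pads' length; the fingertips stand 8 mm ahead of it and the grasp point (between the pads) lies 11 mm behind it; z points along the fingers, y is the direction in which the jaws open and shut (so a half turn about z gives the same grasp; the last joint's range is limited). The gripper opens to 85 mm and grips with 20 to 120 N. Pads are 22 mm wide; open, the fingers measure 114 mm over their backs; the gripper's body (76 mm by 85 mm) begins 54 mm behind the grasp point. The pads swing forward as they close: fully open they stand 13 mm farther back than shut.
Start: joints at [1.156, 0.469, -0.049, 1.532, 0.024, 1.141, -0.082], TCP at [0.254, -0.625, 0.239] pointing down, gripper open.
Joint ranges: [-2.59, 2.59], [-0.33, 1.99], [-1.39, 1.29], [0.1, 2.45], [-1.04, 4.18], [0.21, 1.99], [-2.66, 2.66]. Speed limits (rad/s): [2.57, 2.57, 3.14, 3.14, 3.14, 3.14, 3.14].

INTERFACE

Orientations are given as a rotation vector (axis times angle).
In Python, from rig import * gives the robot as it stands. The module is installed in compiled form; this text tells all that it offers.
- The arm moves only by the tool servo_tool, never from a script. Its argument "commands" is a list of rows, each a list of 7 numbers: the turn, a rotation vector about the tool's x, y, z in rad, then the shift along the tool's x, y, z in m, then the opening, from 0 (shut) to 1 (fully open). A call has 1 to 8 rows; each row shifts and turns the pose as measured when the row begins, along the tool's axes as they then stand; what a row does not reach is not made up. A row lasts 1/8 s, in which the tool goes at most 62.5 mm and 10.7 degrees, less where a joint would pass 70% of its speed; a pose out of reach is approached as far as the arm can. A call with a gripper value outside its range is refused whole. The fingers move at their own pace and stop on an object; "squeeze" is the grip in N (left out, the last holds). Time passes only in rows, so rows that do not move let the fingers close. It gives the time, the measured TCP pose, the force and the opening at its end, in the units of the state.
- observe(): the state, without advancing time (a new reading comes with each control period).
- grab_frame(name): name is "scene" or "top"; returns a dict with "image" (400x640x3 uint8, red, green, blue), "depth" (400x640 float32, m along the optical axis (not along the pixel's ray), 0 where there is no reading), "mtx" (3x3 intrinsics, pixels), "R" (3x3) and "t" (3): a world point X has camera coordinates R X + t. Camera axes: x right, y down, z forward; pixel columns grow to the right and rows downward; lengths in m; the calibration is good to about 2 mm. A picture is of the moment at which its call begins.
- job_done(): hands the job in, once; it reports no verdict.
The state is a dict: "time": time; "q": joint angles; "qd": joint speeds; "effort": joint torques, N m; "ee_pos": TCP position; "ee_rot": TCP orientation; "ft_force": force on the tool from outside, world axes, zero at the start; "torque": the same for the moment, N m; "grip_width": finger opening in m.
Only numpy, scipy, OpenCV 4.12 (cv2) and the standard library are available. Lean on these libraries where they do the work, as an engineer would, in place of code of your own. Each camera call takes 0.05 s, during which the arm holds its last target.

## Working session

There is one attempt and no reset: what is moved stays moved. The work goes in short steps, Python scripts to look and compute and a tool call to move; the robot and the scene stay as the last step left them, time stands still between calls to the robot, and variables do not carry over. Pictures are saved under pics/ and viewed, and the job is handed in when it is done.

Besides the shell and the picture viewer there is one more tool, called after ">>>" in YAML: its name, and indented under it one key for each argument. servo_tool: Moves the arm, as the interface text tells. Its arguments: {"type":"object","properties":{"commands":{"type":"array","items":{"type":"array","items":{"type":"number"}}},"squeeze":{"type":"number"}},"required":["commands"]}

```bash
mkdir -p pics
python3 - <<'E'
from rig import *
import cv2,numpy as np
s=observe();print(s['time'],s['ee_pos'],s['ee_rot'],s['grip_width'],s['ft_force'])
for n in("scene","top"):
    f=grab_frame(n);np.savez(f'{n}0.npz',**f);cv2.imwrite(f'pics/{n}0.png',f['image'][:,:,::-1])
E
```

```text
0.0 [ 0.25382055 -0.62486048  0.23826774] [-3.08147500e+00 -6.02003576e-01  6.93847564e-04] 0.08540657270630131 [0.11254766 0.55941936 0.36809672]
```

View pics/scene0.png

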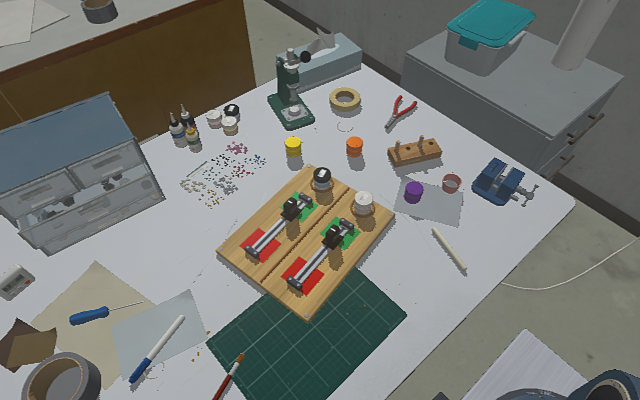

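View pics/top0.png

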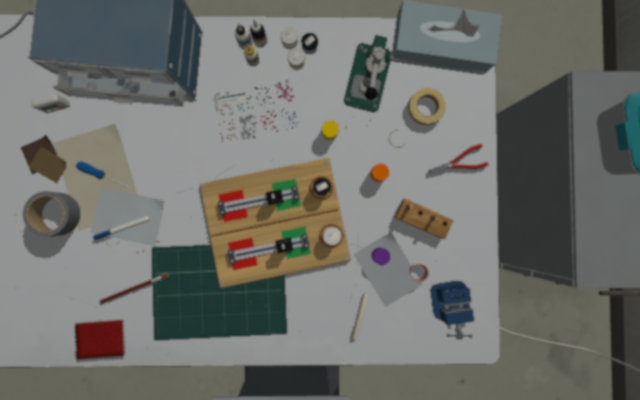

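The scene view shows the board with a black-lidded jar at (322,179) and a white-lidded jar at (363,203). The grips are at (291,207) and (338,235). In the top view these are at (321,187), (331,236), (275,197) and (284,246). I'll confirm with a crop and measure.

```bash
cat > h.py <<'E'
import numpy as np,cv2
def load(n): return dict(np.load(f'{n}.npz'))
def ray(f,u,v,z):
    d=f['R'].T@np.linalg.solve(f['mtx'],[u,v,1.]); c=-f['R'].T@f['t']
    return c+d*(z-c[2])/d[2]
def cloud(f):
    v,u=np.indices(f['depth'].shape);D=f['depth']
    P=np.stack([(u-f['mtx'][0,2])/f['mtx'][0,0]*D,(v-f['mtx'][1,2])/f['mtx'][1,1]*D,D],-1)
    P=(P-f['t'])@f['R']; P[D==0]=np.nan
    return P
def proj(f,X):
    c=f['R']@np.array(X)+f['t'];p=f['mtx']@c;return p[:2]/p[2]
E
python3 - <<'E'
from h import *
t=load('top0');s=load('scene0')
a=cv2.resize(s['image'][150:300,200:410],None,fx=3.6,fy=3.6,interpolation=cv2.INTER_CUBIC)[:,:,::-1];cv2.imwrite('pics/c1.png',a)
P=cloud(t);hsv=cv2.cvtColor(t['image'],cv2.COLOR_RGB2HSV)
roi=np.zeros(hsv.shape[:2],bool);roi[155:290,198:352]=1
def comps(m,name,z,mn=15):
    n,l,st,c=cv2.connectedComponentsWithStats((m&roi).astype(np.uint8))
    for i in range(1,n):
        if st[i,4]>=mn: print(name,c[i].round(1),st[i],'ray',ray(t,*c[i],z).round(4),'depth',np.nanmedian(P[l==i],0).round(4))
H,S,V=[hsv[...,k].astype(int) for k in range(3)]
comps((S>150)&((H<5)|(H>174)),'red',.012);comps((S>120)&(H>45)&(H<85),'green',.012)
comps(P[...,2]>.045,'z>45',.056);
comps((P[...,2]>.035),'z>35',.05);comps(V<50,'dark',.056)
m=((roi)&(H>8)&(H<28)&(S>60)).astype(np.uint8)
m=cv2.morphologyEx(m,cv2.MORPH_CLOSE,np.ones((25,25)))
c=max(cv2.findContours(m,0,2)[0],key=cv2.contourArea);r=cv2.minAreaRect(c);print(r)
for b in cv2.boxPoints(r):print(b,ray(t,*b,.012).round(4))
print(t['mtx'])
E
```

```text
red [231.  196.1] [220 191  23  11 169] ray [0.6109 0.1107 0.012 ] depth [0.611  0.1104 0.0128]
red [234.7 214.6] [223 209  24  12 176] ray [0.5693 0.1021 0.012 ] depth [0.5684 0.1016 0.0126]
red [240.7 244.2] [229 239  24  11 171] ray [0.5028 0.0884 0.012 ] depth [0.5032 0.0878 0.0127]
red [244.3 262.7] [233 257  23  12 168] ray [0.4614 0.0801 0.012 ] depth [0.4609 0.0805 0.0124]
green [283.7 185.2] [273 180  23  11 162] ray [ 0.6354 -0.008   0.012 ] depth [ 0.6359 -0.0085  0.0124]
green [287.3 203.8] [276 199  24  11 162] ray [ 0.5934 -0.0161  0.012 ] depth [ 0.593  -0.0155  0.0128]
green [293.6 233.1] [283 228  22  11 166] ray [ 0.5273 -0.0302  0.012 ] depth [ 0.5276 -0.0311  0.0124]
green [297.2 251.9] [287 247  23  11 153] ray [ 0.4852 -0.0384  0.012 ] depth [ 0.485  -0.0379  0.0127]
green [205.1 260.6] [202 256   8  10  24] ray [0.4665 0.1676 0.012 ] depth [0.4648 0.1701 0.0018]
green [206.7 282.4] [203 275  10  15  50] ray [0.4179 0.1636 0.012 ] depth [0.4186 0.1656 0.0019]
z>45 [320.8 186.3] [312 178  18  18 224] ray [ 0.6292 -0.0906  0.056 ] depth [ 0.6306 -0.0911  0.047 ]
z
[... 725 characters left out ...]
] [314 179  16  16 101] ray [ 0.6281 -0.0917  0.056 ] depth [ 0.6263 -0.0913  0.0468]
dark [274.2 197.5] [266 190  17  15 156] ray [0.6053 0.0097 0.056 ] depth [0.6043 0.0087 0.0503]
dark [283.9 245.3] [276 239  16  14 149] ray [ 0.5028 -0.0113  0.056 ] depth [ 0.503  -0.0121  0.0522]
((274.15228271484375, 222.4539337158203), (106.38630676269531, 133.6094512939453), 78.36637115478516)
[197.99338 183.82489] [0.6387 0.1849 0.012 ]
[328.8581  156.88217] [ 0.6998 -0.1102  0.012 ]
[350.3112  261.08298] [ 0.4642 -0.1578  0.012 ]
[219.44647 288.0257 ] [0.4054 0.1352 0.012 ]
[[403.34832806   0.         315.98218413]
 [  0.         403.34832806 205.16921392]
 [  0.           0.           1.        ]]
```

View pics/c1.png

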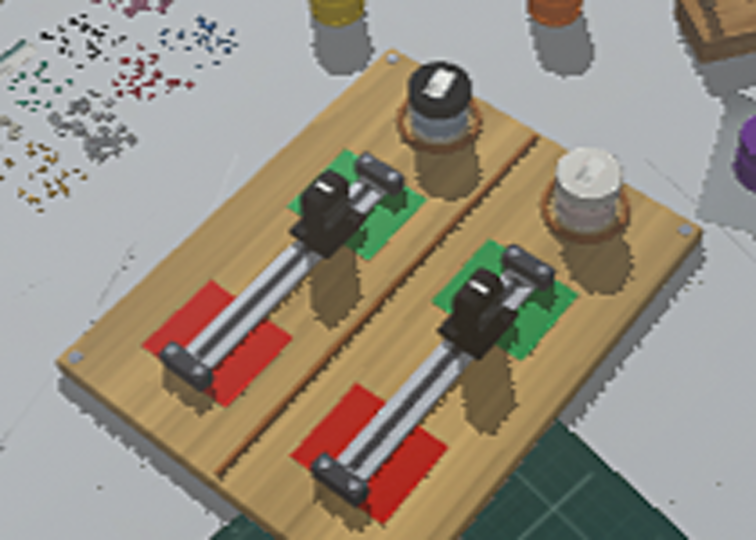

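The crop confirms it. The black-lidded jar has bluish contents and stands at the back row (world x≈0.63). The white-lidded one is at the front. The orange, purple and yellow jars and the far bottles are off the board, so they don't count. The heights match the stated sizes: lid about 47 mm, grip about 55 mm, row spacing 109 mm. The back grip is at about (0.608, 0.0137), which is slide ≈0.022. My plan is to shut the fingers, turn tool x along board y, come down on the −y side of the grip and push.

```bash
cat > d.py <<'E'
from rig import *
import numpy as np,sys
from scipy.spatial.transform import Rotation as Ro
s=observe();R=Ro.from_rotvec(s['ee_rot']);p=s['ee_pos']
by=np.array([-.2015,.979,0])
by/=np.linalg.norm(by);x=by;z=np.array([0,0,-1.]);y=np.cross(z,x)
G=Ro.from_matrix(np.stack([x,y,z],1))
T=np.array(list(map(float,sys.argv[1:4])))
tv=(R.inv()*G).as_rotvec()
print('t',s['time'],'p',p.round(4),'turn',tv.round(3),'shift',R.inv().apply(T-p).round(4),'F',s['ft_force'].round(1),'w',s['grip_width'],'q',s['q'].round(2))
if len(sys.argv)>4:
    n=int(sys.argv[4])
    for i in range(n):
        Ri=R*Ro.from_rotvec(tv*i/n); print((tv/n).round(3),Ri.inv().apply((T-p)/n).round(3))
E
python3 d.py 0.6165 -0.0275 0.2 14
```

```text
t 0.1 p [ 0.2539 -0.6249  0.2384] turn [-2.000e-03 -1.000e-03 -1.388e+00] shift [ 0.5608 -0.4169  0.0391] F [-0.1 -0.3 -0.6] w 0.08519070810007968 q [ 1.16  0.47 -0.05  1.53  0.02  1.14 -0.08]
[-0.    -0.    -0.099] [ 0.04  -0.03   0.003]
[-0.    -0.    -0.099] [ 0.043 -0.026  0.003]
[-0.    -0.    -0.099] [ 0.045 -0.021  0.003]
[-0.    -0.    -0.099] [ 0.047 -0.017  0.003]
[-0.    -0.    -0.099] [ 0.048 -0.012  0.003]
[-0.    -0.    -0.099] [ 0.049 -0.007  0.003]
[-0.    -0.    -0.099] [ 0.05  -0.002  0.003]
[-0.    -0.    -0.099] [0.05  0.003 0.003]
[-0.    -0.    -0.099] [0.049 0.008 0.003]
[-0.    -0.    -0.099] [0.048 0.012 0.003]
[-0.    -0.    -0.099] [0.047 0.017 0.003]
[-0.    -0.    -0.099] [0.045 0.022 0.003]
[-0.    -0.    -0.099] [0.043 0.026 0.003]
[-0.    -0.    -0.099] [0.04  0.03  0.003]
```

>>> servo_tool:
  commands:
    - [0, 0, -0.1, 0.04, -0.03, 0.003, 0]
    - [0, 0, -0.1, 0.043, -0.026, 0.003, 0]
    - [0, 0, -0.1, 0.045, -0.021, 0.003, 0]
    - [0, 0, -0.1, 0.047, -0.017, 0.003, 0]
    - [0, 0, -0.1, 0.048, -0.012, 0.003, 0]
    - [0, 0, -0.1, 0.049, -0.007, 0.003, 0]
    - [0, 0, -0.1, 0.05, -0.002, 0.003, 0]
    - [0, 0, -0.1, 0.05, 0.003, 0.003, 0]

```text
time: 1.1
ee_pos: [0.458, -0.2744, 0.21]
ee_rot: [-2.586, -1.773, 0.005]
ft_force: [0.3, -0.0, -0.6]
grip_width: -0.0
```

```bash
python3 d.py 0.6165 -0.0275 0.2 7
```

```text
t 1.1 p [ 0.458  -0.2744  0.21  ] turn [-0.006 -0.003 -0.572] shift [0.2874 0.0589 0.0098] F [ 0.3 -0.  -0.6] w -4.1723858690072444e-05 q [ 0.76  0.3  -0.37  1.88  0.12  0.99 -0.03]
[-0.001 -0.    -0.082] [0.041 0.008 0.001]
[-0.001 -0.    -0.082] [0.04  0.012 0.001]
[-0.001 -0.    -0.082] [0.039 0.015 0.001]
[-0.001 -0.    -0.082] [0.038 0.018 0.001]
[-0.001 -0.    -0.082] [0.036 0.021 0.001]
[-0.001 -0.    -0.082] [0.034 0.024 0.001]
[-0.001 -0.    -0.082] [0.032 0.027 0.001]
```

>>> servo_tool:
  commands:
    - [0, 0, -0.082, 0.041, 0.008, 0.001, 0]
    - [0, 0, -0.082, 0.04, 0.012, 0.001, 0]
    - [0, 0, -0.082, 0.039, 0.015, 0.001, 0]
    - [0, 0, -0.082, 0.038, 0.018, 0.001, 0]
    - [0, 0, -0.082, 0.036, 0.021, 0.001, 0]
    - [0, 0, -0.082, 0.034, 0.024, 0.001, 0]
    - [0, 0, -0.082, 0.032, 0.027, 0.001, 0]

```text
time: 1.98
ee_pos: [0.6161, -0.0178, 0.2]
ee_rot: [-1.951, -2.449, 0.006]
ft_force: [1.1, 0.4, -0.3]
grip_width: -0.0004
```

```bash
python3 d.py 0.6165 -0.0275 0.08 4
```

```text
t 1.975 p [ 0.6161 -0.0178  0.2   ] turn [-0.01  -0.005  0.022] shift [-0.0102 -0.0006  0.1199] F [ 1.1  0.4 -0.3] w -0.0004313631600631445 q [ 0.37  0.47 -0.55  1.69  0.27  1.07 -0.05]
[-0.002 -0.001  0.006] [-0.003 -0.     0.03 ]
[-0.002 -0.001  0.006] [-0.003 -0.     0.03 ]
[-0.002 -0.001  0.006] [-0.002 -0.     0.03 ]
[-0.002 -0.001  0.006] [-0.002 -0.     0.03 ]
```

>>> servo_tool:
  commands:
    - [-0.005, -0.002, 0.02, -0.006, 0, 0.03, 0]
    - [0, 0, 0, -0.004, 0, 0.03, 0]
    - [0, 0, 0, 0, 0, 0.03, 0]
    - [0, 0, 0, 0, 0, 0.025, 0]
    - [0, 0, 0, 0, 0, 0, 0]

```text
time: 2.6
ee_pos: [0.6182, -0.0218, 0.08]
ee_rot: [-1.967, -2.438, 0.0]
ft_force: [0.2, -0.3, 0.7]
grip_width: -0.0001
```

```bash
python3 d.py 0.6165 -0.0275 0.039
python3 - <<'E'
from rig import *
import cv2
for n in("scene",):
    f=grab_frame(n);cv2.imwrite(f'pics/{n}1.png',cv2.resize(f['image'][120:310,180:420],None,fx=3,fy=3)[:,:,::-1])
E
```

```text
t 2.6 p [ 0.6182 -0.0218  0.08  ] turn [-0.005 -0.007  0.01 ] shift [-0.0055 -0.0026  0.041 ] F [ 0.2 -0.3  0.7] w -0.00013635835430857236 q [ 0.33  0.61 -0.5   1.79  0.36  0.85 -0.13]
```

View pics/scene1.png

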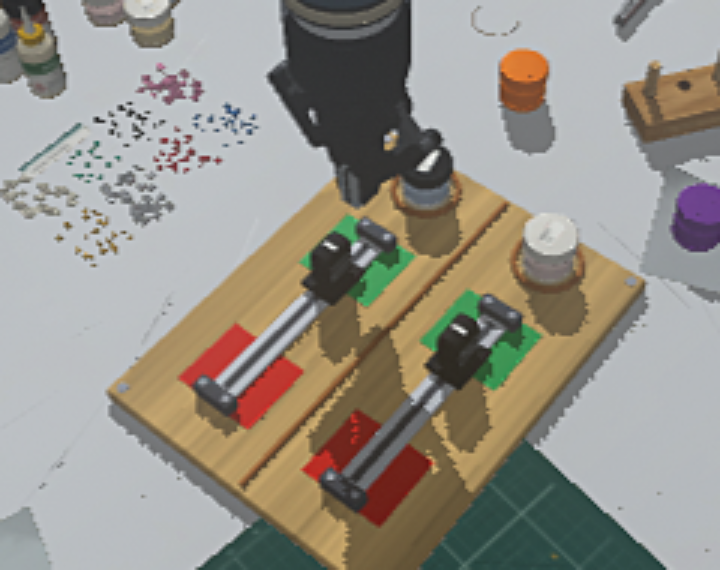

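The picture shows the shut fingers hanging above the green end, between the back grip at (330,260) and the jar at (428,180). Both are clear, so I'll go down.

>>> servo_tool:
  commands:
    - [0, 0, 0.01, -0.005, -0.003, 0.012, 0]
    - [0, 0, 0, -0.002, 0, 0.015, 0]
    - [0, 0, 0, 0, 0, 0.013, 0]
    - [0, 0, 0, 0, 0, 0, 0]

```text
time: 3.15
ee_pos: [0.6191, -0.0299, 0.0411]
ee_rot: [-1.985, -2.431, -0.006]
ft_force: [0.7, 0.9, 0.4]
grip_width: 0.0002
```

```bash
python3 d.py 0.6165 -0.0275 0.039
python3 - <<'E'
from rig import *
import cv2
for n in("scene",):
    f=grab_frame(n);cv2.imwrite(f'pics/{n}2.png',cv2.resize(f['image'][120:310,180:420],None,fx=3,fy=3)[:,:,::-1])
E
```

```text
t 3.15 p [ 0.6191 -0.0299  0.0411] turn [ 0.001 -0.005 -0.002] shift [ 0.0029 -0.002   0.0021] F [0.7 0.9 0.4] w 0.00016284089655242204 q [ 0.32  0.66 -0.47  1.81  0.4   0.77 -0.15]
```

View pics/scene2.png

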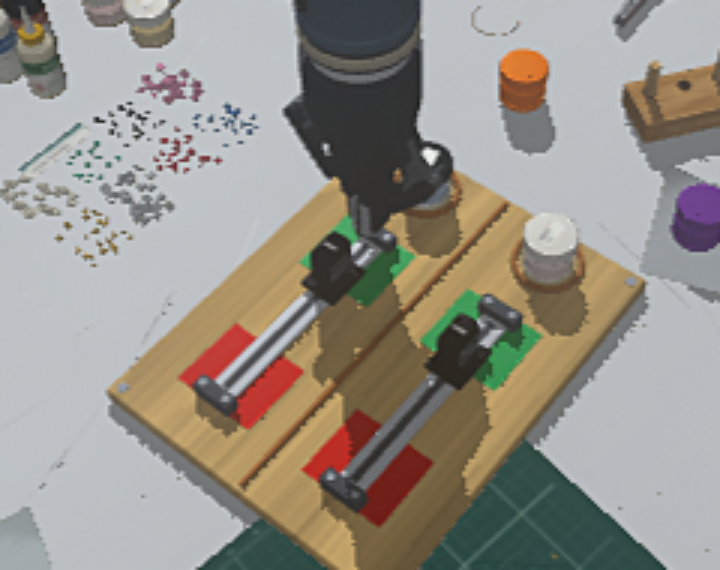

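The fingers now stand just behind the grip with the jar clear. I'll push along +tool x.

>>> servo_tool:
  commands:
    - [0, 0, 0, 0.012, -0.002, 0.002, 0]
    - [0, 0, 0, 0.014, 0, 0, 0]
    - [0, 0, 0, 0.014, 0, 0, 0]
    - [0, 0, 0, 0.014, 0, 0, 0]
    - [0, 0, 0, 0.014, 0, 0, 0]
    - [0, 0, 0, 0.014, 0, 0, 0]

```text
time: 3.95
ee_pos: [0.6004, 0.0533, 0.0404]
ee_rot: [1.988, 2.432, 0.004]
ft_force: [0.7, -3.1, -2.6]
grip_width: 0.0
```

```bash
python3 d.py 0.5948 0.0852 0.039
python3 - <<'E'
from rig import *
import cv2
for n in("scene",):
    f=grab_frame(n);cv2.imwrite(f'pics/{n}3.png',cv2.resize(f['image'][120:310,180:420],None,fx=3,fy=3)[:,:,::-1])
E
```

```text
t 3.95 p [0.6004 0.0533 0.0404] turn [ 0.003 -0.001 -0.002] shift [0.0324 0.0008 0.0015] F [ 0.7 -3.1 -2.6] w 4.85437904970356e-05 q [ 0.18  0.63 -0.46  1.85  0.4   0.75 -0.3 ]
```

View pics/scene3.png

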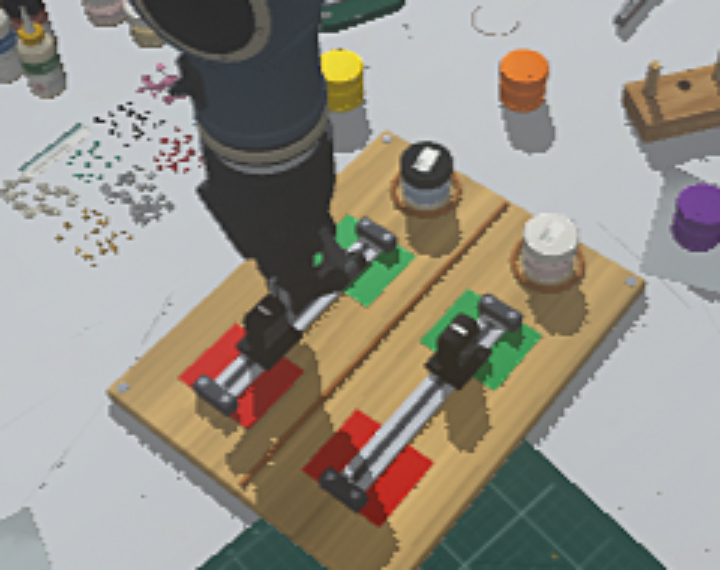

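The grip is sliding, now at (268,335), with about 3 N of push. The stop is still ahead at (216,393).

>>> servo_tool:
  commands:
    - [0, 0, 0, 0.01, 0, 0.001, 0]
    - [0, 0, 0, 0.01, 0, 0, 0]
    - [0, 0, 0, 0.007, 0, 0, 0]
    - [0, 0, 0, 0.003, 0, 0, 0]

```text
time: 4.5
ee_pos: [0.5948, 0.0819, 0.0401]
ee_rot: [1.983, 2.429, -0.003]
ft_force: [0.8, -9.1, 1.0]
grip_width: -0.0002
```

>>> servo_tool:
  commands:
    - [0, 0, 0, 0.003, 0, 0, 0]
    - [0, 0, 0, 0.002, 0, 0, 0]

```text
time: 4.75
ee_pos: [0.5948, 0.0817, 0.0402]
ee_rot: [1.985, 2.422, -0.011]
ft_force: [0.4, -3.7, 0.5]
grip_width: -0.0002
```

>>> servo_tool:
  commands:
    - [0, 0, 0, 0.005, 0, 0, 0]
    - [0, 0, 0, 0.004, 0, 0, 0]

```text
time: 5.0
ee_pos: [0.5947, 0.0817, 0.0404]
ee_rot: [1.988, 2.409, -0.024]
ft_force: [1.6, -8.3, 1.9]
grip_width: 0.0002
```

>>> servo_tool:
  commands:
    - [0, 0, 0, -0.012, 0, 0, 0]
    - [0, 0, 0, -0.012, 0, -0.005, 0]
    - [0, 0, 0, 0, 0, -0.04, 0]
    - [0, 0, 0, 0, 0, -0.05, 0]
    - [0, 0, 0, -0.03, 0, -0.05, 0]
    - [0, 0, 0, -0.06, 0, -0.02, 0]
    - [0, 0, 0, -0.06, 0, 0, 0]
    - [0, 0, 0, -0.05, 0, 0, 0]

```text
time: 6.0
ee_pos: [0.64, -0.1307, 0.2188]
ee_rot: [1.972, 2.425, -0.004]
ft_force: [0.4, 0.5, -1.5]
grip_width: -0.0002
```

>>> servo_tool:
  commands:
    - [0, 0, 0, -0.06, 0, 0, 0]
    - [0, 0, 0, -0.06, 0, 0, 0]
    - [0, 0, 0, -0.04, 0, 0, 0]
    - [0, 0, 0, 0, 0, 0, 0]
    - [0, 0, 0, 0, 0, 0, 0]

```text
time: 6.62
ee_pos: [0.6734, -0.2965, 0.2226]
ee_rot: [1.977, 2.418, 0.007]
ft_force: [-0.3, 0.4, 0.3]
grip_width: -0.0
```

Run:
```python
from rig import *
from h import *
s=observe();print(s['time'],s['ee_pos'],s['ft_force'],s['qd'].round(3))
t=grab_frame('top');cv2.imwrite('pics/top4.png',cv2.resize(t['image'][120:310,180:380],None,fx=3,fy=3)[:,:,::-1])
f=grab_frame('scene');cv2.imwrite('pics/scene4.png',cv2.resize(f['image'][120:310,180:420],None,fx=3,fy=3)[:,:,::-1])
P=cloud(t);m=np.zeros(P.shape[:2],np.uint8);m[155:290,198:352]=1
m=m*((P[...,2]>.042)&(P[...,2]<.07)).astype(np.uint8)
n,l,st,c=cv2.connectedComponentsWithStats(m)
for i in range(1,n):
    if st[i,4]>30:
        z=np.nanmedian(P[l==i][:,2]);print(c[i].round(1),st[i,4],ray(t,*c[i],z).round(4))
```

```text
6.625 [ 0.67335356 -0.29646641  0.22262176] [-0.25420573  0.41640452  0.30748581] [ 0.017  0.007  0.013 -0.012  0.005 -0.003  0.004]
[320.9 186.4] 250 [ 0.6299 -0.0909  0.0469]
[229.2 205.3] 118 [0.5887 0.1061 0.055 ]
[331.2 235.8] 254 [ 0.5224 -0.1131  0.047 ]
[282.4 246.1] 114 [ 0.501  -0.008   0.0548]
```

View pics/scene4.png

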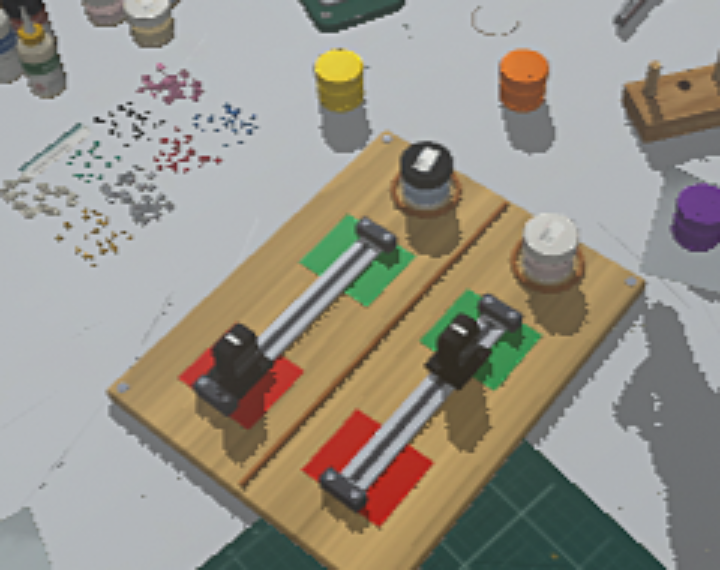

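View pics/top4.png

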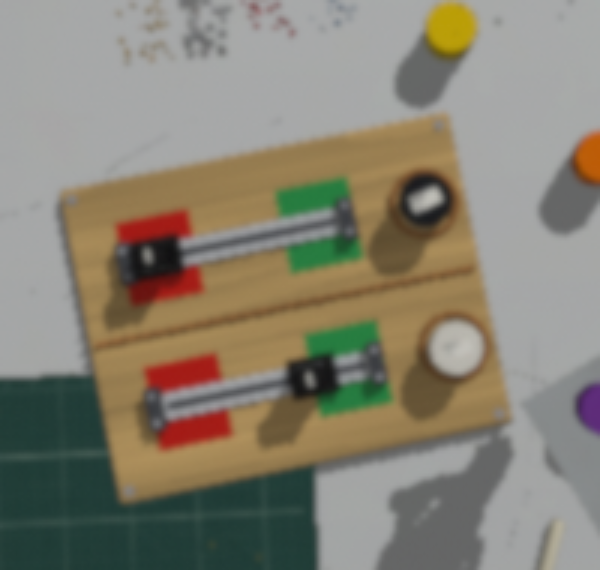

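The back grip is against the red-end stop. It lies 201 mm from the jar, which is slide ≈0.118. The jars and the front grip haven't moved.

```bash
python3 -c "
from rig import *
print(job_done())"
```

```text
the job is handed in; nothing more can be done
None
```

I slid the back row's grip to its red-end stop, let go of it, backed the arm away and handed the job in at about 6.7 s. The blue pigment jar with the black lid stood in the back row. I moved the grip by pushing it with shut fingers rather than gripping it.

- **Back grip:** it moved no further when I kept pushing, with up to about 9 N on the tool. The final images show it against the stop, and I measured its slide at about 0.118 m (0.11 m needed).
- **Front grip:** it did not move. It measures about 0.02 m from its green stop, as it did at the start (limit 0.045 m).
- **Blue jar:** it stands upright within 1 mm of where it was.
- **Arm:** it is clear of everything, with the wrist force back near zero.

No check failed or disagreed with another.

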